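Index the brass gear round to the green post

ROBOT

A 7-joint arm with a two-finger parallel gripper is mounted at the origin on the work surface. World frame = base frame: x ahead of the robot, y to its left, z up, the work surface at z = 0. Lengths are in mm, angles in rad, forces in N, time in s.
With the tool pointing down it reaches from about 400 to 875 mm from the base axis. Payload 4.4 kg.
Tool frame: the origin (TCP) lies on the centre line of the jaws, within the pads' length; the fingertips stand 25 mm ahead of it and the grasp point (between the pads) lies 6 mm ahead of it; x points along the fingers, y is the direction in which the jaws open and shut, and the axes are right-handed (so a half turn about x gives the same grasp; the last joint's range is limited). The gripper opens to 85 mm and grips with 20 to 120 N. Pads are 22 mm wide; open, the fingers measure 114 mm over their backs; the gripper's body (76 mm by 85 mm) begins 54 mm behind the grasp point. The pads swing forward as they close: fully open they stand 13 mm farther back than shut.
Start: joints at [-1.264, 0.628, 0.038, 1.517, -0.027, 0.996, -0.02], TCP at [236.724, 605.375, 256.313] pointing down, gripper open.
Joint ranges: [-3.06, 3.06], [-0.37, 2.12], [-1.25, 1.32], [0.18, 2.47], [-1.1, 4.24], [0.23, 1.98], [-2.94, 2.94]. Speed limits (rad/s): [2.57, 2.57, 3.14, 3.14, 3.14, 3.14, 3.14].

INTERFACE

Orientations are given as [roll, pitch, yaw] about the fixed x, y, z axes, in that order (R = Rz(yaw) Ry(pitch) Rx(roll)).
In Python, from cell import * gives the robot as it stands. The module is installed in compiled form; this text tells all that it offers.
- The arm moves only by the tool jog_arm, never from a script. Its argument "series" is a list of rows, each a list of 3 entries, a list of its own where there are three numbers: the turn, a rotation vector about the tool's x, y, z in degrees, then the shift along the tool's x, y, z in mm, then the gripper's target within -1 to 1 (shut at 1, half-way at 0, fully open at -1). In form: [[[rx, ry, rz], [dx, dy, dz], hand], ...]. A call has 1 to 8 rows; each row shifts and turns the commanded pose from where the row before left it, along the tool's axes as they then stand; what a row does not reach is not made up. A row lasts 1/8 s, in which the tool goes at most 62.5 mm and 10.7 degrees, less where a joint would pass 70% of its speed; a pose out of reach is approached as far as the arm can. A call is refused whole if a number of a shift passes 62.5 or a number of a turn 10.7, either way. A call with a gripper value outside its range is refused whole. The fingers move at their own pace and stop on an object; the grip force is fixed at half the most. Time passes only in rows, so rows that do not move let the fingers close. It gives the time, the measured TCP pose, the force and the opening at its end, in the units of the state.
- read_state(): the state, without advancing time (a new reading comes with each control period).
- get_image(name): name is "scene" or "top" or "wrist"; returns a dict with "img" (480x640x3 uint8, red, green, blue), "range_z" (480x640 float32, mm along the optical axis (not along the pixel's ray), 0 where there is no reading), "fovy" (degrees; the focal length in pixels is half the picture's height over the tangent of half this angle, whatever the lens; pixels are square), "cx", "cy" (the principal point, pixels), "cam_to_world" (4x4, takes a point from camera to world coordinates). Camera axes: x right, y up, looking along -z (the intrinsics and any distortion apply to the point x, -y, -z); pixel columns grow to the right and rows downward; lengths in mm; the calibration is good to about 2 mm. The wrist camera is an equidistant fisheye: a pixel r from the principal point sees the ray r / f radians off the axis. A picture is of the moment at which its call begins.
- finish_job(): hands the job in, once; it reports no verdict.
The state is a dict: "clock": time; "qpos": joint angles; "qd": joint speeds; "tau": joint torques, N m; "eef_pos": TCP position; "tool_rot": TCP orientation; "force": force on the tool from outside, world axes, zero at the start; "torque": the same for the moment, N m; "width": finger opening in mm.
Only numpy, scipy, OpenCV 4.12 (cv2) and the standard library are available. Lean on these libraries where they do the work, as an engineer would, in place of code of your own. Each camera call takes 0.05 s, during which the arm holds its last target. There are 200 camera calls.

TASK

On the gearbox bench, turn the index table that carries the brass gear until its red pointer stands at the green post on the table's far side. Work it only with its own green-handled ratchet lever, full stroke after full stroke, letting the lever come right back each time and at the end; do not turn the gear by hand, do not overshoot, and leave the other table's black-handled lever alone.

Things in the scene. Friction and masses are not known exactly. Their poses are not given: they have to be found in the camera images.
- index_table: Grey round base, 196 mm across, bolted down, of the index table to be worked; lever and dial share its vertical centre axis. Origin: centre of its underside, on the bench. Its x axis points from the centre to the green index post (16 x 14 mm block, 104 mm out, top 56 mm above the bench); z up. The lever's handle is on the opposite (-x) side, nearer the robot.
- feed_lever (a joint): Angle q (rad) of the ratchet lever: 0 at rest, 0.654 at its far stop, counterclockwise from above; it points 2.814 + q from the base's x axis (mid-stroke: along -x). Sprung back to 0 when let go; 5 to 9 N at the handle push it. A stroke past 0.61 brings the dial to its next tooth, never two, and leaves it there as the lever returns; it must return below 0.04 to take the next.
- feed_knob (a point): Centre of the top of the lever's upright green round handle: 24 mm diameter, 76 mm tall, from 56 to 132 mm above the bench, its axis 150 mm from the table's centre; it moves with the lever. The lever under it is 10 mm thick, its top 43 mm above the bench.
- dial (a joint): Angle (rad) of the dial (12-tooth steel ratchet wheel, 60 mm radius) with the red pointer: 0 when the pointer is at the green post, negative while it must still turn counterclockwise (from above) to it, positive past it. It turns that way only, one tooth (0.524 rad) a stroke; if it starts between teeth the first stroke moves it less, to the next tooth. One tooth lies within 0.06 of 0.
- gear: Brass gear, 84 mm diameter, 26 mm thick, clamped on the dial, with a red pointer bar 9 mm wide reaching 86 mm from the centre; it turns with the dial and is not to be touched. Origin: on the table's axis at bench height; x axis along the pointer; z up. The bolt on it is 109 mm above the bench, the highest thing there but for the handle.
- spare_table: A second index table of the same make and size, built the same way, with a steel bearing instead of the gear, a yellow post and a black lever handle: not to be worked. Origin: centre of its underside; x axis towards its yellow post.
- spare_lever (a joint): Angle (rad) of the spare table's black-handled lever, 0 at rest; leave it there.

How it is judged:
By the outcome, as a careful person would: the job done as asked, in the order asked, and still so for the second after the job is handed in, with the robot touching nothing.
It also fails if it takes over 64 s, if anything falls off the work surface, if the arm or the gripper's body presses on something with over 40 N, if the wrist force passes 120 N, or if a joint passes its speed limit or range.

## Working session

There is one attempt and no reset: what is moved stays moved. The work goes in short steps, Python scripts to look and compute and a tool call to move; the robot and the scene stay as the last step left them, time stands still between calls to the robot, and variables do not carry over. Pictures are saved under pics/ and viewed, about 8 in all and at most 12, crops included, and the job is handed in when it is done.

Besides the shell and the picture viewer there is one more tool, called after "Call:" as a command line: name --argument value ..., lists and objects as JSON in quotes. jog_arm: Moves the arm, as the interface text tells. Its arguments: {"type":"object","properties":{"series":{"type":"array"}},"required":["series"]}

```bash
mkdir -p pics; cat > h.py <<'E'
from cell import *
import numpy as np, cv2
from scipy.spatial.transform import Rotation as R
def pts(d,m=None):
    "world points from range, for pinhole"
    f=240/np.tan(np.radians(d['fovy'])/2); v,u=np.nonzero((d['range_z']>0) if m is None else m&(d['range_z']>0))
    z=d['range_z'][v,u]; P=np.c_[(u-d['cx'])/f*z,-(v-d['cy'])/f*z,-z,np.ones(len(z))]
    return (P@d['cam_to_world'].T)[:,:3],u,v
def save(n,img): cv2.imwrite('pics/'+n,cv2.cvtColor(img,cv2.COLOR_RGB2BGR))
E
python3 - <<'E'
from h import *
s=read_state();print({k:np.round(v,3).tolist() for k,v in s.items()})
for n in('scene','top'):
    d=get_image(n);save(n+'0.png',d['img']);print(n,d['fovy'],d['cx'],d['cy'],np.round(d['cam_to_world'],3).tolist(),(d['range_z']>0).mean())
    hsv=cv2.cvtColor(d['img'],cv2.COLOR_RGB2HSV)
    for c,lo,hi in(('green',40,85),('yellow',22,34),('red',0,6)):
        m=cv2.inRange(hsv,(lo,120,60),(hi,255,255));k,l,st,ce=cv2.connectedComponentsWithStats(m)
        for i in range(1,k):
            if st[i,4]>40:
                P,_,_=pts(d,l==i)
                print(c,st[i].tolist(),np.median(P,0).round(0) if len(P) else None,P.max(0).round(0) if len(P) else None)
E
```

```text
{'clock': 0.0, 'qpos': [-1.264, 0.629, 0.038, 1.518, -0.027, 0.996, -0.02], 'qd': [0.0, -0.001, -0.002, 0.0, -0.001, -0.002, 0.001], 'tau': [0.0, -56.34, 1.226, -19.344, 0.011, 0.011, 0.0], 'eef_pos': [236.482, 604.849, 255.411], 'tool_rot': [-1.572, 1.569, -1.944], 'force': [-0.217, 0.683, -0.599], 'torque': [0.038, -0.051, 0.011], 'width': 85.429}
scene 49.575198906128115 318.72473122292183 239.28230725386607 [[0.52, -0.432, 0.737, 1129.802], [0.854, 0.277, -0.44, -340.321], [-0.014, 0.858, 0.513, 532.086], [0.0, 0.0, 0.0, 1.0]] 0.9951204427083333
green [535, 169, 31, 14, 155] [489. 640.  59.] [495. 700.  62.]
green [582, 187, 32, 16, 188] [602. 640.  59.] [609. 704.  62.]
green [532, 190, 19, 12, 179] [546. 535.  62.] [563. 581.  65.]
green [583, 212, 17, 12, 159] [659. 534.  62.] [671. 580.  66.]
green [591, 242, 49, 80, 2487] [817. 364.  69.] [839. 392. 128.]
green [162, 254, 23, 50, 584] [ 493. -206.  106.] [ 498. -144.  134.]
green [208, 416, 21, 46, 391] [ 736. -240.   50.] [ 741. -223.   58.]
yellow [462, 285, 16, 37, 411] [704. 180.  36.] [711. 230.  58.]
red [0, 149, 30, 56, 948] [-161. -373.   56.] [-145. -350.  102.]
red [442, 260, 27, 16, 152] [658. 187.  75.] [682. 260.  77.]
red [109, 370, 40, 20, 277] [ 628. -308.   75.] [ 632. -285.   78.]
top 43.994201797263365 301.59241084839283 236.39509561756486 [[-0.023, 0.999, -0.028, 500.795], [-1.0, -0.023, 0.0, 30.959], [-0.001, 0.028, 1.0, 1017.26], [0.0, 0.0, 0.0, 1.0]] 0.995810546875
green [466, 0, 154, 51, 5330] [ 884. -396.   11.] [ 932. -259.   54.]
green [54, 70, 21, 8, 60] [781. 387. 119.] [788. 403. 123.]
green [459, 105, 10, 11, 95] [ 728. -238.   55.] [ 738. -230.   59.]
green [452, 254, 15, 15, 175] [ 484. -203.  131.] [ 494. -192.  135.]
yellow [200, 129, 13, 12, 125] [698. 184.  54.] [708. 193.  59.]
red [196, 142, 11, 27, 159] [661. 188.  74.] [682. 199.  78.]
red [502, 167, 25, 7, 143] [ 625. -311.   74.] [ 637. -290.   79.]
```

View pics/top0.png

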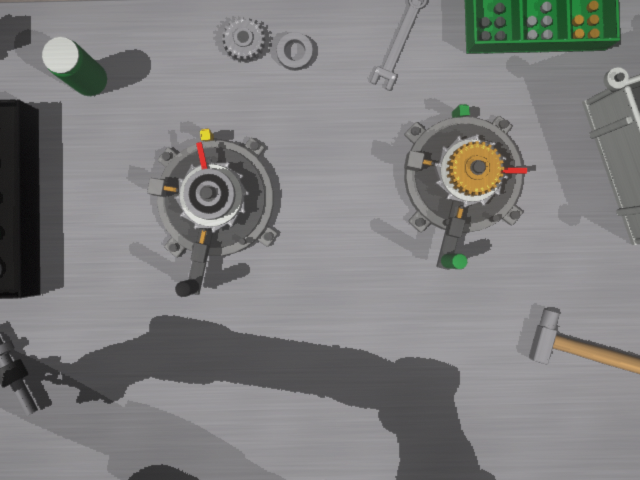

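View pics/scene0.png

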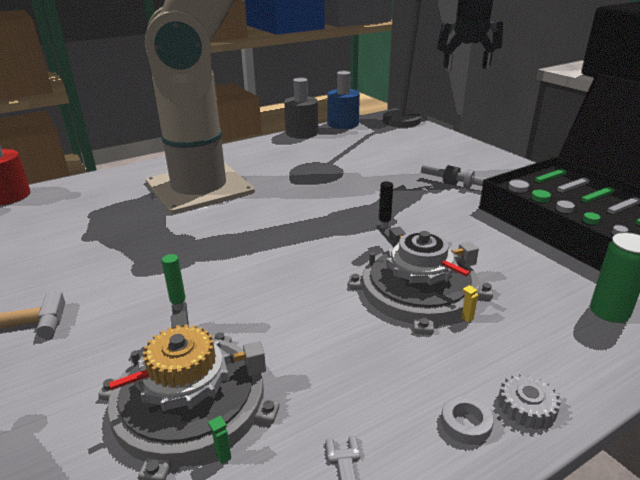

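Top view: the gear table is at about px (464,172), with its green post at (463,110), green knob at (458,262) and red pointer at (515,170), pointing roughly −90° from the post. The spare table is on the left, with its black knob at (187,288). So about 3 strokes are needed.

```bash
cat >> h.py <<'E'
def ray(d,u,v,h):
    f=240/np.tan(np.radians(d['fovy'])/2);T=d['cam_to_world'];w=T[:3,:3]@[(u-d['cx'])/f,-(v-d['cy'])/f,-1]
    return T[:3,3]+w*(h-T[2,3])/w[2]
def comp(d,lo,hi,box,zr):
    "centroid of colour within world z range and image box, cast to plane"
    hsv=cv2.cvtColor(d['img'],cv2.COLOR_RGB2HSV);m=cv2.inRange(hsv,(lo,110,50),(hi,255,255))>0
    P,u,v=pts(d,m);x0,x1,y0,y1=box
    k=(P[:,0]>x0)&(P[:,0]<x1)&(P[:,1]>y0)&(P[:,1]<y1)&(P[:,2]>zr[0])&(P[:,2]<zr[1])
    return P[k],u[k],v[k]
def measure():
    d=get_image('top');B=(400,800,-420,-60)
    K,u,v=comp(d,40,85,B,(122,140));k=ray(d,(u.min()+u.max())/2,(v.min()+v.max())/2,132) if len(u) else None
    Q,u,v=comp(d,40,85,B,(51,62));p=ray(d,(u.min()+u.max())/2,(v.min()+v.max())/2,56)
    r,u,v=comp(d,0,6,B,(65,85));c=cv2.minAreaRect(np.c_[u,v].astype(np.float32));q=[ray(d,*x,76) for x in cv2.boxPoints(c)]
    return d,k,p,np.array(q),r
E
python3 - <<'E'
from h import *
d,k,p,q,r=measure()
print('knob',k,len(r),'post',p,'pointer',q.round(1),r.mean(0))
A,u,v=comp(d,12,24,(560,700,-310,-180),(85,110));(x,y),rad=cv2.minEnclosingCircle(np.c_[u,v].astype(np.float32))
g=ray(d,x,y,np.median(A[:,2]));print('gear',g,rad)
for c in (g,):
    print('yaw',np.arctan2(*(p-c)[1::-1]),np.hypot(*(p-c)[:2]),'knob',np.arctan2(*(k-c)[1::-1]),np.hypot(*(k-c)[:2]),'ptr',np.arctan2(*(q.mean(0)-c)[1::-1]),np.arctan2(*(r.mean(0)-c)[1::-1]))
s=read_state();print(R.from_euler('xyz',s['tool_rot']).as_matrix().round(3))
E
```

```text
knob [ 483.95253503 -201.79789981  132.        ] 139 post [ 727.86761209 -238.11097565   56.        ] pointer [[ 629.  -290.1   76. ]
 [ 628.1 -328.2   76. ]
 [ 620.2 -328.    76. ]
 [ 621.  -289.8   76. ]] [ 624.79826448 -310.89267682   73.96442378]
gear [ 627.40049672 -242.45070047   94.64683994] 27.735456466674805
yaw 0.04316864018893801 100.56079993232245 knob 2.865436192083949 149.09717607726836 ptr -1.6130311199249154 -1.608799019576125
[[-0.001  0.364  0.931]
 [-0.001  0.931 -0.364]
 [-1.    -0.001 -0.   ]]
```

```bash
cat >> h.py <<'E'
def plan(way,turns,M=None,p=None):
    s=read_state();M=R.from_euler('xyz',s['tool_rot']).as_matrix() if M is None else M;p=s['eef_pos'] if p is None else np.array(p)
    for w,t in zip(way,turns):
        print([[t,0,0],(M.T@(np.array(w)-p)).round(0).tolist()]); p=np.array(w);M=M@R.from_rotvec([np.radians(t),0,0]).as_matrix()
E
python3 - <<'E'
from h import *
W=np.array([[236.5,604.8,255.4],[400,400,256],[480,100,256],[484,-155,256]])
L=np.r_[0,np.cumsum(np.linalg.norm(np.diff(W,axis=0),axis=1))];n=16
print(L)
way=np.array([np.interp(np.linspace(0,L[-1],n+1)[1:],L,W[:,i]) for i in range(3)]).T
plan(way,[0]*4+[8]*8+[2]+[0]*3)
E
```

```text
[  0.         262.0603938  572.54388773 827.57525835]
[[0, 0, 0], [0.0, -26.0, 45.0]]
[[0, 0, 0], [-0.0, -26.0, 45.0]]
[[0, 0, 0], [-0.0, -26.0, 45.0]]
[[0, 0, 0], [-0.0, -26.0, 45.0]]
[[8, 0, 0], [-0.0, -26.0, 45.0]]
[[8, 0, 0], [0.0, -36.0, 37.0]]
[[8, 0, 0], [0.0, -32.0, 41.0]]
[[8, 0, 0], [0.0, -26.0, 45.0]]
[[8, 0, 0], [0.0, -19.0, 48.0]]
[[8, 0, 0], [0.0, -12.0, 50.0]]
[[8, 0, 0], [0.0, -5.0, 51.0]]
[[8, 0, 0], [0.0, -10.0, 51.0]]
[[2, 0, 0], [0.0, -3.0, 52.0]]
[[0, 0, 0], [0.0, -2.0, 52.0]]
[[0, 0, 0], [0.0, -2.0, 52.0]]
[[0, 0, 0], [0.0, -2.0, 52.0]]
```

Call:
jog_arm --series '[[[0,0,0],[0,-26,45],1],[[0,0,0],[0,-26,45],1],[[0,0,0],[0,-26,45],1],[[0,0,0],[0,-26,45],1],[[8,0,0],[0,-26,45],1],[[8,0,0],[0,-36,37],1],[[8,0,0],[0,-32,41],1],[[8,0,0],[0,-26,45],1]]'

```text
clock: 1.15
eef_pos: [440.1, 250.5, 256.2]
tool_rot: [-0.734, 1.571, -1.669]
force: [0.6, 0.1, 0.2]
width: -0.0
```

Call:
jog_arm --series '[[[8,0,0],[0,-19,48],1],[[8,0,0],[0,-12,50],1],[[8,0,0],[0,-5,51],1],[[8,0,0],[0,-10,51],1],[[2,0,0],[0,-3,52],1],[[0,0,0],[0,-2,52],1],[[0,0,0],[0,-2,40],1],[[0,0,0],[0,0,0],1]]'

```text
clock: 2.15
eef_pos: [482.3, -96.7, 256.4]
tool_rot: [0.093, 1.569, -1.438]
force: [-0.3, 1.0, -0.0]
width: 0.8
```

```bash
python3 - <<'E'
from h import *
s=read_state();print(s['clock'],s['eef_pos'],s['force'],s['width'],s['qpos']);print(R.from_euler('xyz',s['tool_rot']).as_matrix().round(3))
plan([[484,-160,256],[484,-160,110]],[0,0])
E
```

```text
2.15 [482.30404984 -96.66810816 256.44336239] [-0.33523884  0.96077406 -0.01855521] 0.7745812030728589 [-0.14217115  0.42776662  0.39632435  1.95603446 -0.22292399  0.79933804
  0.4177289 ]
[[ 0.     0.999  0.039]
 [-0.002  0.039 -0.999]
 [-1.     0.     0.002]]
[[0, 0, 0], [1.0, -1.0, 63.0]]
[[0, 0, 0], [146.0, -0.0, -0.0]]
```

Call:
jog_arm --series '[[[0,0,0],[0,0,55],1],[[0,0,0],[45,2,5],1],[[0,0,0],[50,0,0],1],[[0,0,0],[50,0,0],1],[[0,0,0],[0,0,0],1],[[0,0,0],[0,0,0],1]]'

```text
clock: 2.9
eef_pos: [488.5, -152.5, 112.5]
tool_rot: [1.364, 1.569, -0.161]
force: [0.6, 0.2, 0.3]
width: -0.2
```

```bash
python3 - <<'E'
from h import *
s=read_state();print(s['clock'],s['eef_pos'],s['force'],s['width'])
d=get_image('scene');save('s1.png',cv2.resize(d['img'][150:480,0:440],None,fx=1.7,fy=1.7))
E
```

```text
2.9 [ 488.45014429 -152.51922988  112.51342473] [0.59833242 0.17261178 0.3483165 ] -0.15644111207209607
```

View pics/s1.png

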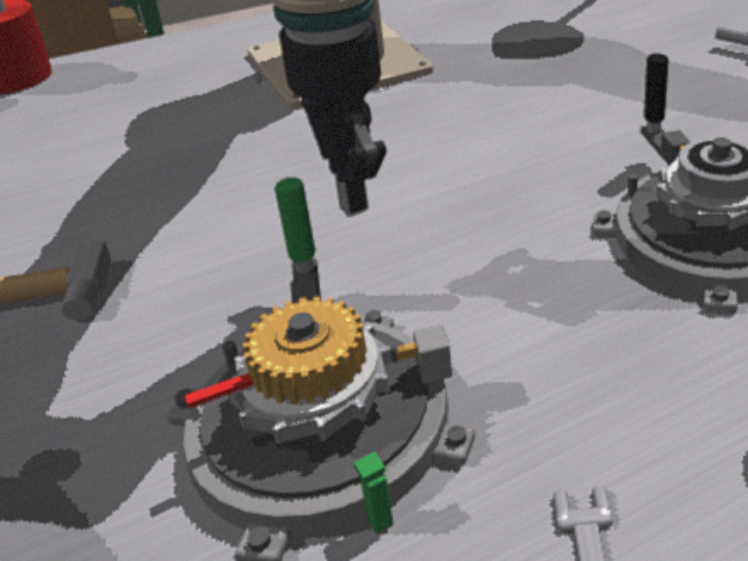

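The picture shows the closed fingertips (352,205) just right of the green handle (295,220), level with its upper half. Next is the first stroke.

Call:
jog_arm --series '[[[0,0,0],[0,-11,12],1],[[0,0,0],[0,0,12],1],[[0,0,0],[0,-1,14],1],[[0,0,0],[0,-1,14],1],[[0,0,0],[0,0,14],1],[[0,0,0],[0,0,14],1],[[0,0,0],[0,0,14],1],[[0,0,0],[0,0,14],1]]'

```text
clock: 3.95
eef_pos: [480.7, -259.4, 111.2]
tool_rot: [2.86, 1.567, 1.338]
force: [3.7, 5.7, -0.8]
width: 0.1
```

Call:
jog_arm --series '[[[0,0,0],[0,0,4],1],[[0,0,0],[0,0,0],1]]'

```text
clock: 4.2
eef_pos: [479.6, -265.1, 111.4]
tool_rot: [-3.079, 1.57, 1.68]
force: [0.3, 3.5, 1.5]
width: -0.2
```

```bash
cat >> h.py <<'E'
def knob_scene():
    "handle axis xy from the scene view: green handle centroid columns at heights 100..128, cast on its surface"
    d=get_image('scene');K,u,v=comp(d,40,85,(420,560,-360,-150),(62,136))
    top=v<v.min()+6;e=ray(d,(u[top].min()+u[top].max())/2,v.min()+3.5,132)
    a=np.arctan2(e[1]+243,e[0]-625.5)%(2*np.pi);print('knob',e.round(1),'q',a-.047-2.814);return d
E
python3 - <<'E'
from h import *
s=read_state();print(s['clock'],s['eef_pos'],s['force'])
d=knob_scene();save('s2.png',cv2.resize(d['img'][150:480,0:440],None,fx=1.7,fy=1.7))
E
```

```text
4.2 [ 479.58900495 -265.11515005  111.44515025] [0.28692253 3.53666339 1.5322219 ]
knob [ 487.2 -288.6  132. ] q 0.5988389593965002
```

View pics/s2.png

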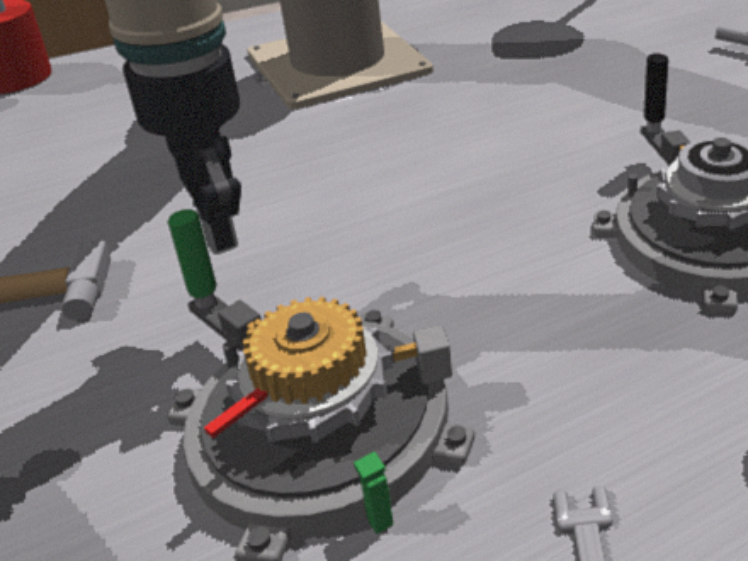

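The handle (190,250) is nearly at the end of its stroke and the pointer has advanced to (235,412). I'll push on to the stop, watching the force.

Call:
jog_arm --series '[[[0,0,0],[0,0,4],1],[[0,0,0],[0,0,3],1],[[0,0,0],[0,0,0],1]]'

```text
clock: 4.62
eef_pos: [480.1, -271.3, 111.2]
tool_rot: [-2.88, 1.57, 1.88]
force: [0.8, 4.7, 1.2]
width: -0.3
```

Call:
jog_arm --series '[[[0,0,0],[0,0,2],1],[[0,0,0],[0,0,0],1]]'

```text
clock: 4.88
eef_pos: [480.2, -273.1, 111.2]
tool_rot: [-2.934, 1.569, 1.825]
force: [0.6, 4.8, 0.5]
width: -0.0
```

```bash
python3 - <<'E'
from h import *
s=read_state();print(s['clock'],s['eef_pos'],s['force'])
knob_scene()
d,k,p,q,r=measure();print(k,r.mean(0),'ptr',np.arctan2(r.mean(0)[1]+243,r.mean(0)[0]-625.5)-.047)
E
```

```text
4.875 [ 480.2108819  -273.11616668  111.23585954] [0.62778561 4.76917191 0.51883205]
knob [ 490.1 -297.   132. ] q 0.6599136867547757
None [ 653.58964625 -306.65481735   74.33435845] ptr -1.2022169352461847
```

Call:
jog_arm --series '[[[0,0,0],[0,0,2],1],[[0,0,0],[0,0,0],1]]'

```text
clock: 5.22
eef_pos: [480.1, -275.1, 111.2]
tool_rot: [-2.752, 1.569, 2.007]
force: [0.9, 5.5, 0.9]
width: -0.1
```

Call:
jog_arm --series '[[[0,0,0],[0,0,2],1],[[0,0,0],[0,0,0],1]]'

```text
clock: 5.48
eef_pos: [480.1, -275.5, 111.1]
tool_rot: [-2.805, 1.567, 1.955]
force: [0.8, 8.9, 2.0]
width: 0.2
```

```bash
cat >> h.py <<'E'
def ptr():
    d,k,p,q,r=measure();c=np.array([625.5,-243])
    e=sorted(q[:,:2],key=lambda x:np.hypot(*(x-c)));a=(e[2]+e[3]-e[0]-e[1])
    print('knobtop',k,'ptr pos',np.arctan2(*(r.mean(0)[:2]-c)[::-1])-.047,'dir',np.arctan2(a[1],a[0])-.047);return d
E
python3 - <<'E'
from h import *
s=read_state();print(s['clock'],s['eef_pos'],s['force'])
knob_scene();ptr()
E
```

```text
5.475 [ 480.10759739 -275.45848735  111.08470571] [0.84786666 8.88331507 1.96178091]
knob [ 489.4 -298.1  132. ] q 0.6653065856490139
knobtop None ptr pos -1.2021809029085306 dir -1.235443124315196
```

Force rises at y≈−275.5, so the lever is at its stop. I'll let it come back.

Call:
jog_arm --series '[[[0,0,0],[0,0,-15],1],[[0,0,0],[0,0,-17],1],[[0,0,0],[0,0,-17],1],[[0,0,0],[0,0,-17],1],[[0,0,0],[0,0,-17],1],[[0,0,0],[0,0,-17],1],[[0,0,0],[0,0,-17],1],[[0,0,0],[0,0,0],1]]'

```text
clock: 6.58
eef_pos: [474.9, -159.5, 111.2]
tool_rot: [-2.669, 1.57, 2.092]
force: [-0.6, 0.0, -1.1]
width: 0.1
```

```bash
python3 - <<'E'
from h import *
s=read_state();print(s['clock'],s['eef_pos'],s['force'])
knob_scene();d=ptr();save('t3.png',cv2.resize(d['img'][80:300,380:560],None,fx=2.6,fy=2.6))
E
```

```text
6.575 [ 474.9254051  -159.47670473  111.21017673] [-0.63673985  0.00601989 -1.0550434 ]
knob [ 481.7 -233.7  132. ] q 0.21572760835524063
knobtop None ptr pos -1.5624182936577315 dir -1.5847656240480432
```

View pics/t3.png

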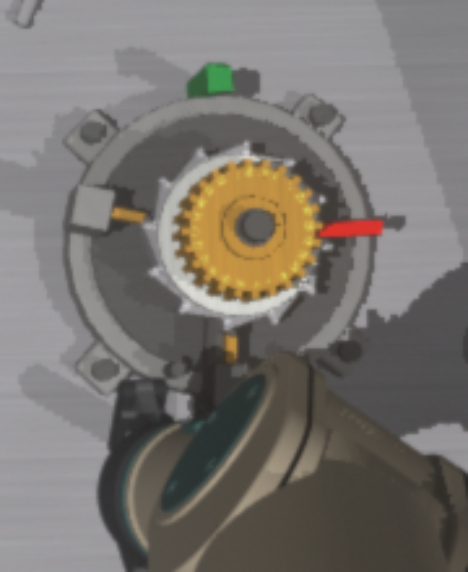

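The dial appears to have gone back with the lever to about −1.56, and the lever reads only partway back. I'll wait and look again.

Call:
jog_arm --series '[[[0,0,0],[0,0,0],1],[[0,0,0],[0,0,0],1],[[0,0,0],[0,0,0],1],[[0,0,0],[0,0,0],1]]'

```text
clock: 7.18
eef_pos: [474.9, -161.5, 111.3]
tool_rot: [-1.318, 1.571, -2.843]
force: [-0.6, -0.1, -0.2]
width: 0.1
```

```bash
python3 - <<'E'
from h import *
s=read_state();print(s['clock'],s['eef_pos'],s['force'])
d=knob_scene();ptr();save('s4.png',cv2.resize(d['img'][200:480,60:360],None,fx=2,fy=2))
E
```

```text
7.175 [ 474.89225986 -161.45515377  111.27215034] [-0.64403919 -0.05275481 -0.19815002]
knob [ 481.7 -233.7  132. ] q 0.21572760835524063
knobtop None ptr pos -1.5624432715887284 dir -1.5847656240480432
```

View pics/s4.png

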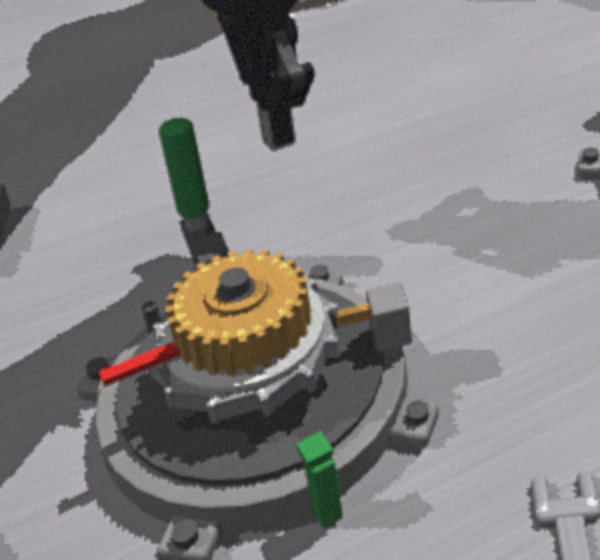

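The handle (185,165) stands clear of the fingers but short of its rest position, with the pointer at (140,363). I'll back off to see the mechanism unobstructed.

Call:
jog_arm --series '[[[0,0,0],[0,-10,-60],1],[[0,0,0],[0,-20,-60],1],[[0,0,0],[0,0,-40],1],[[0,0,0],[0,0,0],1]]'

```text
clock: 7.78
eef_pos: [437.5, 0.1, 111.2]
tool_rot: [-2.816, 1.569, 1.949]
force: [0.7, -0.4, 0.4]
width: 0.1
```

```bash
python3 - <<'E'
from h import *
s=read_state();print(s['clock'],s['eef_pos'],s['force'])
knob_scene();d=ptr();save('t5.png',cv2.resize(d['img'][95:275,390:550],None,fx=3.3,fy=3.3,interpolation=cv2.INTER_CUBIC))
_,k,_,_,_=measure()
if k is not None: print('q top',np.arctan2(k[1]+243,k[0]-625.5)%(2*np.pi)-2.861)
E
```

```text
7.775 [4.37481603e+02 1.11381201e-01 1.11225019e+02] [ 0.7018626  -0.41592925  0.35566176]
knob [ 481.7 -233.7  132. ] q 0.21572760835524063
knobtop [ 478.7706857  -233.65253388  132.        ] ptr pos -1.5614531597634 dir -1.5847656240480432
q top 0.21697311281294773
```

View pics/t5.png

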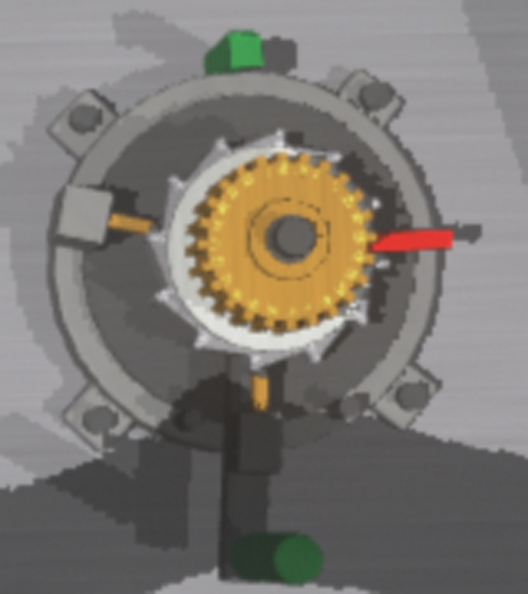

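Top view, unobstructed: the handle's top (298,558) has really stopped at q≈0.217. The drive pawl (260,390) is up against a tooth tip (258,362), and the holding pawl (150,225) seems engaged. I'll check the dial angle in the earlier frames.

```bash
python3 - <<'E'
from h import *
d=get_image('scene');c=np.array([625.5,-243])
def an(im,x0,y0,s):
    hsv=cv2.cvtColor(im,cv2.COLOR_BGR2HSV);m=cv2.inRange(hsv,(0,150,60),(6,255,255));m[:int((300-y0)*s)]=0
    v,u=np.nonzero(m);e=ray(d,u.mean()/s+x0,v.mean()/s+y0,74)
    return e.round(0),np.arctan2(*(e[:2]-c)[::-1])-.047
for n,x,y,s in(('scene0',0,0,1),('s1',0,150,1.7),('s2',0,150,1.7),('s4',60,200,2)): print(n,an(cv2.imread(f'pics/{n}.png'),x,y,s))
E
```

```text
scene0 (array([ 626., -308.,   74.]), np.float64(-1.6041738852595426))
s1 (array([ 627., -308.,   74.]), np.float64(-1.6018310031507734))
s2 (array([ 654., -303.,   74.]), np.float64(-1.1791945651780162))
s4 (array([ 631., -308.,   74.]), np.float64(-1.535746821377417))
```

The dial did its short first step, from about −1.60 to −1.55, but the lever hung on a tooth because I followed it back slowly. I'll push it forward again and let go fast.

Call:
jog_arm --series '[[[0,0,0],[0,15,55],1],[[0,0,0],[0,15,55],1],[[0,0,0],[0,8,55],1],[[0,0,0],[0,0,20],1],[[0,0,0],[0,0,20],1],[[0,0,0],[0,0,20],1],[[0,0,0],[0,0,20],1],[[0,0,0],[0,0,0],1]]'

```text
clock: 8.98
eef_pos: [486.7, -247.2, 111.1]
tool_rot: [-2.392, 1.57, 2.365]
force: [-1.1, 2.5, 1.3]
width: 0.1
```

```bash
python3 - <<'E'
from h import *
s=read_state();print(s['clock'],s['eef_pos'],s['force']);knob_scene();ptr()
E
```

```text
8.975 [ 486.65921628 -247.18400808  111.1319813 ] [-1.13676934  2.52312298  1.30851357]
knob [ 483.4 -272.5  132. ] q 0.485113281956008
knobtop None ptr pos -1.5557648162687971 dir -1.5903207168354372
```

Call:
jog_arm --series '[[[0,0,0],[0,-20,-62],1],[[0,0,0],[0,-10,-62],1],[[0,0,0],[0,0,-30],1],[[0,0,0],[0,0,0],1],[[0,0,0],[0,0,0],1]]'

```text
clock: 9.7
eef_pos: [451.8, -97.7, 111.6]
tool_rot: [0.794, 1.569, -0.73]
force: [0.4, -0.5, -1.1]
width: 0.3
```

```bash
python3 - <<'E'
from h import *
s=read_state();print(s['clock'],s['eef_pos'],s['force']);knob_scene();ptr()
E
```

```text
9.7 [451.77660225 -97.65371943 111.56877656] [ 0.40916139 -0.45077451 -1.06708764]
knob [ 479.9 -231.7  132. ] q 0.20348115539021228
knobtop [ 479.56427143 -231.44385291  132.        ] ptr pos -1.5661170638886488 dir -1.5778270802314531
```

It stalls at about q=0.2 again, so the spring alone isn't carrying the pawl over the tooth. I'll straddle the handle with part-open jaws, so one finger pushes the stroke and the other can bring the lever fully back.

Call:
jog_arm --series '[[[-10,0,0],[-40,0,0],0],[[-10,0,0],[-40,0,0],0],[[-10,0,0],[0,0,0],0],[[-10,0,0],[0,0,0],0],[[-10,0,0],[0,0,0],0],[[-10,0,0],[0,0,0],0],[[-10,0,0],[0,0,0],0],[[-10,0,0],[0,0,0],0]]'

```text
clock: 10.8
eef_pos: [451.0, -98.4, 191.3]
tool_rot: [-0.917, 1.57, -1.043]
force: [0.2, -0.8, 0.0]
width: 42.8
```

Call:
jog_arm --series '[[[-10,0,0],[0,0,0],0],[[0,0,0],[0,-44,8],0],[[0,0,0],[0,-44,8],0],[[0,0,0],[0,-44,8],0],[[0,0,0],[0,0,0],0],[[0,0,0],[0,0,0],0]]'

```text
clock: 11.55
eef_pos: [480.4, -228.1, 191.0]
tool_rot: [2.513, 1.57, 2.557]
force: [-0.6, 0.6, -0.0]
width: 42.7
```

```bash
python3 - <<'E'
from h import *
s=read_state();print(s['clock'],s['eef_pos'],s['width'],s['qpos'])
print(R.from_euler('xyz',s['tool_rot']).as_matrix().round(3));plan([[479.5,-231.5,108]],[0])
E
```

```text
11.55 [ 480.39985106 -228.09047037  190.99253154] 42.69862565359526 [ 0.46778936  0.54984004 -0.11394278  1.91227314  0.09369736  0.6854039
  1.91283872]
[[-0.001 -0.044  0.999]
 [ 0.     0.999  0.044]
 [-1.     0.001 -0.001]]
[[0, 0, 0], [83.0, -3.0, -1.0]]
```

Call:
jog_arm --series '[[[0,0,0],[30,-3,-1],0],[[0,0,0],[30,0,0],0],[[0,0,0],[23,0,0],0],[[0,0,0],[0,0,0],0],[[0,0,0],[0,6,0],0],[[0,0,0],[0,5,0],0],[[0,0,0],[0,5,0],0],[[0,0,0],[0,0,0],0]]'

```text
clock: 12.55
eef_pos: [480.3, -213.7, 109.1]
tool_rot: [0.211, 1.569, 0.257]
force: [0.4, 2.0, 0.5]
width: 42.6
```

Call:
jog_arm --series '[[[0,0,0],[0,5,0],0],[[0,0,0],[0,5,0],0],[[0,0,0],[0,0,0],0]]'

```text
clock: 12.92
eef_pos: [478.9, -203.9, 108.3]
tool_rot: [2.181, 1.57, 2.229]
force: [-0.7, -0.3, -0.1]
width: 42.8
```

```bash
python3 - <<'E'
from h import *
s=read_state();print(s['clock'],s['eef_pos'],s['width'],s['force']);knob_scene();ptr()
E
```

```text
12.925 [ 478.92173603 -203.88818315  108.34691743] 42.84825467562578 [-0.70087518 -0.26877018 -0.11920958]
knob [ 486.1 -202.8  132. ] q -4.919935692271338e-05
knobtop None ptr pos -1.5541143937228583 dir -1.5876883161708535
```

The lever snapped back to q=0 after a small nudge. Now the next full stroke.

Call:
jog_arm --series '[[[0,0,0],[0,-11,0],0],[[0,0,0],[0,-11,-1],0],[[0,0,0],[0,-11,0],0],[[0,0,0],[0,-11,-1],0],[[0,0,0],[0,-11,0],0],[[0,0,0],[0,-11,0],0],[[0,0,0],[0,-11,0],0],[[0,0,0],[0,-8,0],0]]'

```text
clock: 14.02
eef_pos: [478.0, -284.2, 107.0]
tool_rot: [2.204, 1.558, 2.252]
force: [-3.9, 18.6, 4.9]
width: 42.9
```

```bash
python3 - <<'E'
from h import *
s=read_state();print(s['clock'],s['eef_pos'],s['width'],s['force']);knob_scene();ptr()
E
```

```text
14.025 [ 477.95765991 -284.23760411  106.99297327] 42.93300405254153 [-3.89008309 18.59203019  4.93132306]
knob [ 483.4 -272.5  132. ] q 0.485113281956008
knobtop None ptr pos -1.1309993636288767 dir -1.1768960329087808
```

Call:
jog_arm --series '[[[0,0,0],[0,-6,0],0],[[0,0,0],[0,-6,0],0],[[0,0,0],[0,-5,0],0],[[0,0,0],[0,0,0],0],[[0,0,0],[0,0,0],0]]'

```text
clock: 14.75
eef_pos: [482.0, -304.8, 107.4]
tool_rot: [1.633, 1.567, 1.68]
force: [3.5, 6.3, -4.3]
width: 42.9
```

```bash
python3 - <<'E'
from h import *
s=read_state();print(s['clock'],s['eef_pos'],s['width'],s['force']);knob_scene();ptr()
E
```

```text
14.75 [ 481.97133949 -304.79293059  107.37394232] 42.88930436568717 [ 3.45388983  6.29297593 -4.25318492]
knob [ 489.5 -293.6  132. ] q 0.6368718035935688
knobtop None ptr pos -0.9962040598147204 dir -1.0305963414871278
```

Call:
jog_arm --series '[[[0,0,0],[0,-2,0],0],[[0,0,0],[0,0,0],0],[[0,0,0],[0,20,0],0],[[0,0,0],[0,20,0],0],[[0,0,0],[0,20,0],0],[[0,0,0],[0,20,0],0],[[0,0,0],[0,20,0],0],[[0,0,0],[0,0,0],0]]'

```text
clock: 15.85
eef_pos: [477.9, -207.7, 108.7]
tool_rot: [-0.637, 1.569, -0.589]
force: [0.1, -0.1, 0.5]
width: 43.1
```

```bash
python3 - <<'E'
from h import *
s=read_state();print(s['clock'],s['eef_pos'],s['width'],s['force']);knob_scene();ptr()
E
```

```text
15.85 [ 477.86077362 -207.69183121  108.70201555] 43.08524948564788 [ 0.10262377 -0.06784699  0.45426195]
knob [ 486.1 -202.8  132. ] q -4.919935692271338e-05
knobtop None ptr pos -1.0034891159528958 dir -1.0306051857853897
```

The dial is at about −1.01 and the lever is back at 0, so there are two more strokes to do.

Call:
jog_arm --series '[[[0,0,0],[0,-11,0],0],[[0,0,0],[0,-11,-1],0],[[0,0,0],[0,-11,0],0],[[0,0,0],[0,-11,0],0],[[0,0,0],[0,-11,0],0],[[0,0,0],[0,-11,0],0],[[0,0,0],[0,-11,0],0],[[0,0,0],[0,-8,0],0]]'

```text
clock: 16.95
eef_pos: [477.6, -287.4, 107.0]
tool_rot: [2.12, 1.558, 2.169]
force: [-2.8, 6.7, 1.2]
width: 42.9
```

Call:
jog_arm --series '[[[0,0,0],[0,-6,0],0],[[0,0,0],[0,-5,0],0],[[0,0,0],[0,-4,0],0],[[0,0,0],[0,0,0],0],[[0,0,0],[0,0,0],0]]'

```text
clock: 17.58
eef_pos: [481.4, -307.0, 107.5]
tool_rot: [1.42, 1.567, 1.467]
force: [2.9, 7.0, -3.2]
width: 42.9
```

```bash
python3 - <<'E'
from h import *
s=read_state();print(s['clock'],s['eef_pos'],s['width'],s['force']);knob_scene();ptr()
E
```

```text
17.575 [ 481.37601108 -306.96158126  107.49724608] 42.86541246618845 [ 2.89707173  7.00171716 -3.24892129]
knob [ 490.9 -295.8  132. ] q 0.6544395420586384
knobtop None ptr pos -0.47618249784642597 dir -0.48742172063882566
```

Call:
jog_arm --series '[[[0,0,0],[0,20,0],0],[[0,0,0],[0,20,0],0],[[0,0,0],[0,20,0],0],[[0,0,0],[0,20,0],0],[[0,0,0],[0,20,0],0],[[0,0,0],[0,0,0],0]]'

```text
clock: 18.42
eef_pos: [476.8, -207.6, 108.6]
tool_rot: [-0.596, 1.57, -0.548]
force: [0.5, -0.7, 0.9]
width: 42.7
```

```bash
python3 - <<'E'
from h import *
s=read_state();print(s['clock'],s['eef_pos'],s['width'],s['force']);knob_scene();ptr()
E
```

```text
18.425 [ 476.77537849 -207.58569392  108.64630006] 42.65482727793492 [ 0.54092238 -0.7067378   0.90557609]
knob [ 486.1 -202.8  132. ] q -4.919935692271338e-05
knobtop None ptr pos -0.4970295843132532 dir -0.5114307757795992
```

The dial is at about −0.50 and the lever is back at 0. One last stroke.

Call:
jog_arm --series '[[[0,0,0],[0,-11,1],0],[[0,0,0],[0,-11,0],0],[[0,0,0],[0,-11,0],0],[[0,0,0],[0,-11,0],0],[[0,0,0],[0,-11,0],0],[[0,0,0],[0,-11,0],0],[[0,0,0],[0,-11,0],0],[[0,0,0],[0,-8,0],0]]'

```text
clock: 19.52
eef_pos: [478.7, -287.8, 107.0]
tool_rot: [2.127, 1.558, 2.175]
force: [-1.3, 7.1, 0.9]
width: 42.2
```

Call:
jog_arm --series '[[[0,0,0],[0,-6,0],0],[[0,0,0],[0,-5,0],0],[[0,0,0],[0,-4,0],0],[[0,0,0],[0,0,0],0],[[0,0,0],[0,0,0],0]]'

```text
clock: 20.15
eef_pos: [482.5, -306.9, 107.5]
tool_rot: [1.412, 1.567, 1.459]
force: [3.0, 7.2, -3.1]
width: 42.8
```

```bash
python3 - <<'E'
from h import *
s=read_state();print(s['clock'],s['eef_pos'],s['width'],s['force']);knob_scene();ptr()
E
```

```text
20.15 [ 482.46574165 -306.88348019  107.47725868] 42.77442864373939 [ 2.95072287  7.18294076 -3.10272398]
knob [ 488.4 -295.3  132. ] q 0.6452453794917741
knobtop None ptr pos 0.030508883162646577 dir 0.03907528882587491
```

Call:
jog_arm --series '[[[0,0,0],[0,20,0],0],[[0,0,0],[0,20,0],0],[[0,0,0],[0,20,0],0],[[0,0,0],[0,20,0],0],[[0,0,0],[0,20,0],0],[[0,0,0],[0,0,0],0]]'

```text
clock: 21.0
eef_pos: [477.7, -207.5, 108.7]
tool_rot: [-0.606, 1.57, -0.558]
force: [-0.4, -0.6, 0.6]
width: 42.7
```

```bash
python3 - <<'E'
from h import *
s=read_state();print(s['clock'],s['eef_pos'],s['width'],s['force']);knob_scene();ptr()
E
```

```text
21.0 [ 477.74884854 -207.54681054  108.66692192] 42.721245217140805 [-0.42394946 -0.63686455  0.57070886]
knob [ 486.1 -202.8  132. ] q -4.919935692271338e-05
knobtop None ptr pos 0.006691031353575093 dir 0.005200323511512769
```

The dial is at 0.006 and the lever at 0. Now I'll lift clear and check.

Call:
jog_arm --series '[[[0,0,0],[0,5,0],0],[[0,0,0],[-25,0,0],0],[[0,0,0],[-45,0,0],0],[[0,0,0],[-45,0,0],0],[[0,0,0],[-10,55,0],0],[[0,0,0],[0,60,0],0],[[0,0,0],[0,50,0],0],[[0,0,0],[0,0,0],0]]'

```text
clock: 22.1
eef_pos: [469.1, -34.4, 233.5]
tool_rot: [1.465, 1.569, 1.519]
force: [0.8, -0.1, 0.2]
width: 42.6
```

```bash
python3 - <<'E'
from h import *
s=read_state();print(s['clock'],s['eef_pos'],s['force']);knob_scene();d=ptr();save('end.png',d['img'])
E
```

```text
22.1 [469.09727297 -34.36517128 233.53944312] [ 0.79953276 -0.07258252  0.20498088]
knob [ 485.7 -203.4  132. ] q 0.004685516061647466
knobtop [ 483.12515129 -205.49568154  132.        ] ptr pos 0.006631364648535587 dir 0.012686067969443035
```

View pics/end.png

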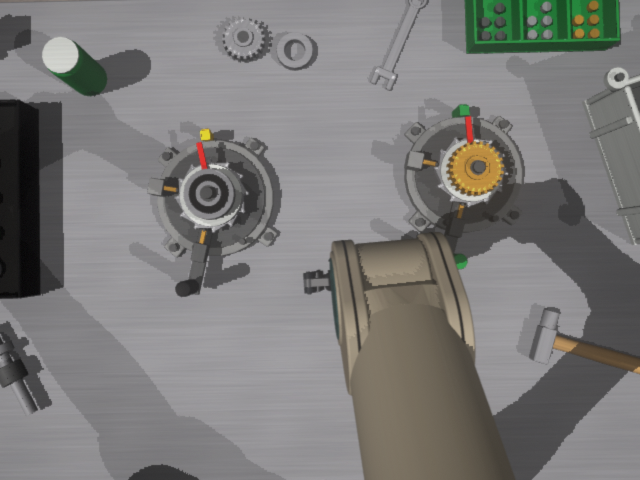

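The red pointer (470,130) stands at the green post (463,111), and the lever handle (459,262) is at rest. The spare table's black handle (187,288) is unchanged and the arm is clear of everything.

```bash
python3 -c "from cell import *; print(finish_job())"
```

```text
the job is handed in; nothing more can be done
None
```

The red pointer now stands at the green post, and I've handed the job in at about 22 s. The last camera check put the dial at about +0.01 rad and the green lever at about 0.005. No force was reading on the gripper. The black lever looked unmoved in the last top view.

- **Strokes:** I worked only the green lever, with four full strokes. The first moved the dial just a short step, from about −1.60 to −1.56, because it started between teeth. The other three moved it one tooth each.
- **Lever stuck once:** After the first stroke the lever stopped at about q = 0.21 instead of coming right back. I tried a part push (to about q = 0.49) and a quick release. The dial did not move, but the lever stuck again, so that one push was not a full stroke.
- **How I cleared it:** I straddled the handle with the jaws half open and nudged it back with about 2 N, and it snapped to rest. On the last three strokes it came fully back to 0 with the jaws moving back around it.
- **Dial swung back:** During that first stroke the dial swung forward to about −1.2 before dropping back to the tooth at −1.56. I did not find out why.

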